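# Gauge the reference disc, then hold the purge slide at its mark

## Robot

A 6-joint arm with a two-finger parallel gripper is mounted at the origin on the work surface. World frame = base frame: x ahead of the robot, y to its left, z up, the work surface at z = 0. Lengths are in m, angles in degrees, forces in N, time in s.
With the tool pointing down it reaches from about 0.4 to 0.825 m from the base axis. Payload 7 kg.
Tool frame: the origin (TCP) lies at the very end of the fingers, on their centre line; the grasp point (between the pads) lies behind it (r.grasp_offset is the z of the grasp point in the tool frame, in m); z points along the fingers, y is the direction in which the jaws open and shut (so a half turn about z gives the same grasp; the last joint's range is limited). The gripper opens to 88 mm and grips with 3 to 60 N. Pads are 19 mm wide; open, the fingers measure 130 mm over their backs; the gripper's body (78 mm by 193 mm) begins 47 mm behind the grasp point.
Start: joints at [-49.67, 20.546, 0.682, 0, -70.136, -16.507], TCP at [0.273, -0.617, 0.227] pointing down, gripper open.
Joint ranges: [-176.03, 176.03], [-82.01, 121.73], [-58.28, 71.71], [-173.87, 95.51], [-174.79, -0.11], [-173.66, 173.66]. Speed limits (degrees/s): [136.94, 136.94, 172.46, 180, 180, 180].

## Interface

Orientations are given as [roll, pitch, yaw] about the fixed x, y, z axes, in that order (R = Rz(yaw) Ry(pitch) Rx(roll)).
In Python, from plant import r gives the robot as it stands. The module is installed in compiled form; this text tells all that it offers.
- The arm moves only by the tool servo_tool, never from a script. Its argument "targets" is a list of rows, each an object of numbers: "dx", "dy", "dz": the shift along the world's x, y, z in cm; "spin": the turn about the world's z in rad; "grip": the opening in per cent of the stroke, from 0 (shut) to 100 (fully open). A call has exactly 10 rows; each row is the pose to reach, as a shift and turn from the pose commanded when the call began; what a row does not reach only later rows make up. A row lasts 1/12 s, in which the tool goes at most 41.7 mm and 7.16 degrees, less where a joint would pass 70% of its speed; a pose out of reach is approached as far as the arm can. A call with a gripper value outside its range is refused whole. The fingers move at their own pace and stop on an object; "squeeze" is the grip in N (left out, the last holds). Time passes only in rows, so rows that repeat a pose let the fingers close, or fill a call up. It gives the time, the measured TCP pose, the force and the opening at its end, in the units of the state.
- r.get_state(): the state, without advancing time (a new reading comes with each control period).
- r.capture(name): name is "scene" or "top" or "wrist"; returns the picture (384x512x3 uint8, blue, green, red); there is no depth.
- r.get_calibration(name): a dict with "K" (3x3 intrinsics, pixels), "extrinsics" (4x4, takes a point from camera to world coordinates). Camera axes: x right, y down, z forward; pixel columns grow to the right and rows downward; lengths in m; the calibration is good to about 2 mm. The wrist camera is an equidistant fisheye: a pixel r from the principal point sees the ray r / f radians off the axis. A picture is of the moment at which its call begins: read the wrist's pose just before it. get_calibration takes no time and is no camera call; for the wrist camera it gives the pose at the moment of the call.
- r.close_job(): hands the job in, once; it reports no verdict.
Trained networks look in the newest picture that a camera, given by its name, has taken for a name from the list of things; names that differ only in an ending like _2 or _b are one class to them, and where a whole thing is asked for, a point or a joint stands for the part that bears it (a point fixed in the world has none). Each returns a list of dicts, best first, with "p" (0 to 1); they miss things now and then, are a little off and sometimes report something else, mostly with a low value. They report only what shows in the picture. A call takes as long as a camera call. They do not tell look-alikes from the thing itself.
- r.cut_out(name, camera): "mask" (384x512 bool, what is visible of it) and "extent" ([left, top, right, bottom] in pixels, round what is visible of it).
The state is a dict: "time_s": time; "joints": joint angles; "qd": joint speeds; "joint_torque": joint torques, N m; "tcp_pos": TCP position; "eef_rot": TCP orientation; "contact_force": force on the tool from outside, world axes, zero at the start; "moment": the same for the moment, N m; "gripper_width": finger opening in m.
Only numpy, scipy, OpenCV 4.12 (cv2) and the standard library are available. Lean on these libraries where they do the work, as an engineer would, in place of code of your own. Each camera call takes 0.05 s, during which the arm holds its last target. There are 200 camera calls.

## Task

Press the height gauge's cap down gently until its foot rests on the metal disc beneath it, to find out whether that is the thin (10 mm) or the thick (22 mm) disc, and let the gauge rise again. Then pull the test cell's spring-return purge slide out until its orange pointer stands on the blue line if the disc is thin, or on the red line if it is thick, and keep it there: finish with the gripper still holding the slide at that line. Leave the discs, jar, bottle and screwdriver where they are.

Things in the scene. Friction and masses are not known exactly. Their poses are not given: they have to be found in the camera images.
- cell: test cell fixture, fixed, left or right on the bench: grey plate 240 x 150 x 12 mm (local x -110 to 130, y -65 to 85), round steel cell (92 mm across, top 67 mm up) at local x +82, black slide guide 80 mm tall at local x 30 to 60. Origin on the bench; local +x points from the slide's handle to the cell, so the slide is pulled out along local -x
- purge_slide (a joint): how far the purge slide is pulled out, m: 0 fully in, 0.028 on the middle of the blue line, 0.056 on the middle of the red line, stop at 0.072. A spring pulls it back in: about 3 N at 0, 7 N at the blue line, 11 N at the red line
- grip_tab: the slide's handle: upright black tab with a blue band near the top, 14 mm thick along the pull (local x), 50 mm wide (y), 45 to 115 mm above the bench. Axes as the cell's. Origin in its middle, on the 12 mm steel rod's axis, 60 mm up; fully in it is at local x -30 of the cell. The rod runs back (+x) to the guide: 53 mm free behind the tab when fully in
- tab_grip (a point): point to pinch, moves with the slide: middle of the tab, 97 mm above the bench (tab top 115 mm, rod top 66 mm); fingers close along the cell's local x, one in front of and one behind the tab
- slide_pointer (a point): underside of the orange pointer that the tab carries over the scale, at local y +66 mm of the cell, 20 mm above the bench
- blue_mark (a point): where the pointer point lies when the slide is at the middle of the blue line. The lines, 8 mm wide, cross an aluminium scale (top 17 mm up, local y 49 to 83 of the cell); a thin black line there is zero
- red_mark (a point): where the pointer point lies when the slide is at the middle of the red line
- gauge: press-down height gauge, fixed, left or right on the bench: grey base 170 x 100 x 14 mm, steel anvil 72 mm across under the vertical spindle, column at local x +100 (towards local +x), black head arm 105 to 135 mm up, reading plate up to 172 mm at local y +30: the spindle's orange pointer meets its red line on the thick disc, blue on the thin. Origin on the bench below the spindle axis
- anvil_top (a point): centre of the anvil's top, on the spindle axis, 30 mm above the bench
- cap_top (a point): centre of the top of the gauge's black cap with a blue ring, 36 mm across, the place to press straight down; 199 mm above the bench at rest. It comes back up by itself
- gauge_foot (a joint): how far the gauge's foot has come down, m: 0 at rest (foot 45 mm above the anvil), 0.035 when it rests on the thin disc, 0.023 when on the thick disc. Its return spring takes about 2 N at the start and 4 N at 0.035
- foot_pad: the gauge's foot, steel pad 18 mm across at the lower end of the spindle; origin at the centre of its underside, z up
- gauge_cap (a joint): how far the cap has sunk on the spindle, m, 0 to 0.009: it gives only after the foot is on something, from about 6 N, up to about 12 N at its stop; sinking 3 to 6 mm is a good gentle press
- disc_thin: metal disc 50 mm across, 10 mm thick; origin at the centre of its underside. One disc lies on the gauge's anvil and the other on the nest; they look alike but for their thickness
- disc_thick: metal disc 50 mm across, 22 mm thick; origin at the centre of its underside
- nest: white round plastic stand for the spare disc, 68 mm across, 30 mm high, fixed; origin at the centre of its underside
- jar: bystander: small amber jar, 48 mm across, 60 mm high, blue cap; origin at the centre of its underside
- bottle: bystander: white plastic bottle, 60 mm across, 150 mm high, blue cap; origin at the centre of its underside
- driver: bystander: screwdriver with a blue handle, 180 mm long, lying along its x axis (handle to -x), 26 mm high; origin under its middle
Things that resemble listed ones, but are neither listed nor needed, are in the scene too. What is shaped like the disc_thin but pink is not meant. What is shaped like the gauge but green is not meant.

How it is judged:
By the outcome, as a careful person would: the job done as asked, in the order asked, and still so for the second after the job is handed in, while the arm keeps its last pose, push and grip.
It also fails if it takes over 54 s, if anything falls off the work surface, if the arm or the gripper's body presses on something with over 40 N, if the wrist force passes 120 N, or if a joint passes its speed limit or range.

## Working session

There is one attempt and no reset: what is moved stays moved. The work goes in short steps, Python scripts to look and compute and a tool call to move; the robot and the scene stay as the last step left them, time stands still between calls to the robot, and variables do not carry over. Pictures are saved under pics/ and viewed, about 8 in all and at most 12, crops included, and the job is handed in when it is done.

Besides the shell and the picture viewer there is one more tool, called after ">>>" by a JSON object that holds its "name" and its "arguments", one argument or row to a line. servo_tool: Moves the arm, as the interface text tells. Its arguments: {"type":"object","properties":{"targets":{"type":"array"},"squeeze":{"type":"number"}},"required":["targets"]}

```bash
mkdir -p pics; python3 - <<'E'
from plant import r
import cv2,numpy as np
s=r.get_state();print({k:np.round(v,3) for k,v in s.items()})
for n in("scene","top"):
    im=r.capture(n);cv2.imwrite(f"pics/{n}0.png",im)
    c=r.get_calibration(n);print(n,np.round(c["K"],1).tolist(),np.round(c["extrinsics"],3).tolist())
    for t in("cell","grip_tab","gauge","cap_top","nest","slide_pointer","foot_pad","disc_thin"):
        print(t,[(d["extent"],round(d["p"],2)) for d in r.cut_out(t,n)][:4])
a=cv2.imread("pics/scene0.png");b=cv2.imread("pics/top0.png")
cv2.imwrite("pics/s0.png",cv2.resize(a,(800,600)));cv2.imwrite("pics/t0.png",cv2.resize(b,(800,600)))
E
```

```text
{'time_s': np.float64(0.0), 'joints': array([-4.9670e+01,  2.0592e+01,  6.3300e-01, -2.1000e-02, -7.0135e+01,
       -1.6507e+01]), 'qd': array([ 0.009, -0.029,  0.024, -0.025,  0.023, -0.046]), 'joint_torque': array([-0.0000e+00, -5.8271e+01,  2.9304e+01,  6.9970e+00,  7.0000e-03,
       -0.0000e+00]), 'tcp_pos': array([ 0.272, -0.617,  0.226]), 'eef_rot': array([ 1.79904e+02, -8.00000e-03, -1.56184e+02]), 'contact_force': array([-0.049,  0.147,  0.335]), 'moment': array([ 0.009, -0.006, -0.018]), 'gripper_width': np.float64(0.088)}
scene [[368.9, 0.0, 257.5], [0.0, 368.9, 191.3], [0.0, 0.0, 1.0]] [[0.845, 0.381, -0.375, 0.945], [0.534, -0.62, 0.574, -0.592], [-0.014, -0.685, -0.728, 0.9], [0.0, 0.0, 0.0, 1.0]]
cell [([172.8, 249.9, 269.5, 354.7], 0.75)]
grip_tab [([194.5, 261.9, 221.4, 290.8], 0.96)]
gauge [([292.4, 131.8, 349.2, 201.5], 0.77), ([215.3, 124.6, 276.3, 195.3], 0.71), ([307.1, 113.6, 323.3, 139.5], 0.4)]
cap_top [([305.2, 134.0, 320.4, 147.4], 0.65), ([230.6, 127.4, 239.8, 135.9], 0.61)]
nest [([282.5, 223.9, 306.3, 244.6], 0.73)]
slide_pointer [([195.5, 260.8, 220.5,
[... 235 characters left out ...]
 206.6, 305.1, 220.7], 0.48)]
top [[390.6, 0.0, 259.6], [0.0, 390.6, 188.3], [0.0, 0.0, 1.0]] [[-0.025, -0.997, 0.067, 0.487], [-1.0, 0.025, 0.0, -0.029], [-0.002, -0.066, -0.998, 1.487], [0.0, 0.0, 0.0, 1.0]]
cell [([296.1, 147.3, 346.7, 219.4], 0.78)]
grip_tab [([312.4, 177.0, 329.6, 195.1], 0.69)]
gauge [([195.8, 209.6, 230.3, 256.1], 0.8), ([166.8, 147.8, 202.4, 201.1], 0.61)]
cap_top [([201.2, 239.5, 213.9, 254.3], 0.52)]
nest [([168.8, 149.3, 201.3, 197.4], 0.46)]
slide_pointer [([311.9, 176.7, 333.5, 194.4], 0.63), ([236.0, 156.7, 255.4, 172.3], 0.32)]
foot_pad [([201.0, 241.9, 215.1, 252.5], 0.51)]
disc_thin [([215.6, 168.0, 230.8, 181.8], 0.72), ([240.2, 152.9, 252.6, 171.3], 0.47)]
```

View pics/s0.png

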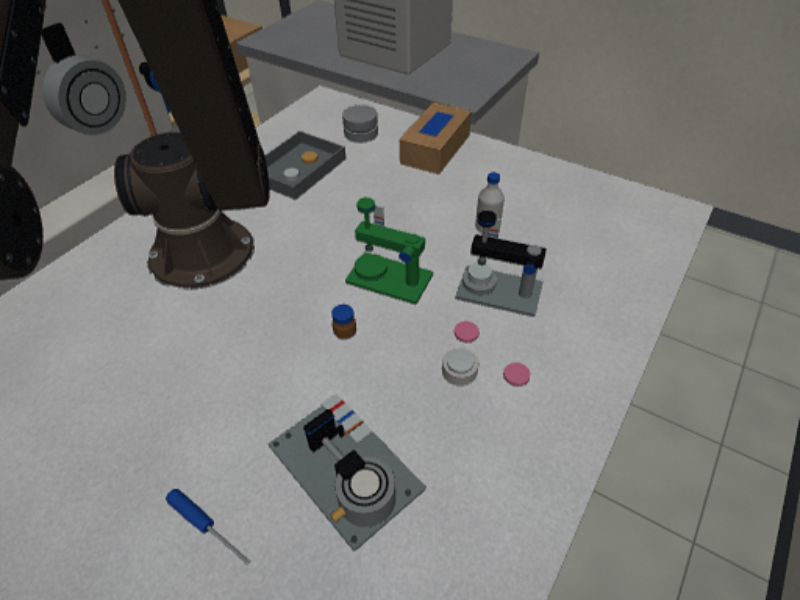

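View pics/t0.png

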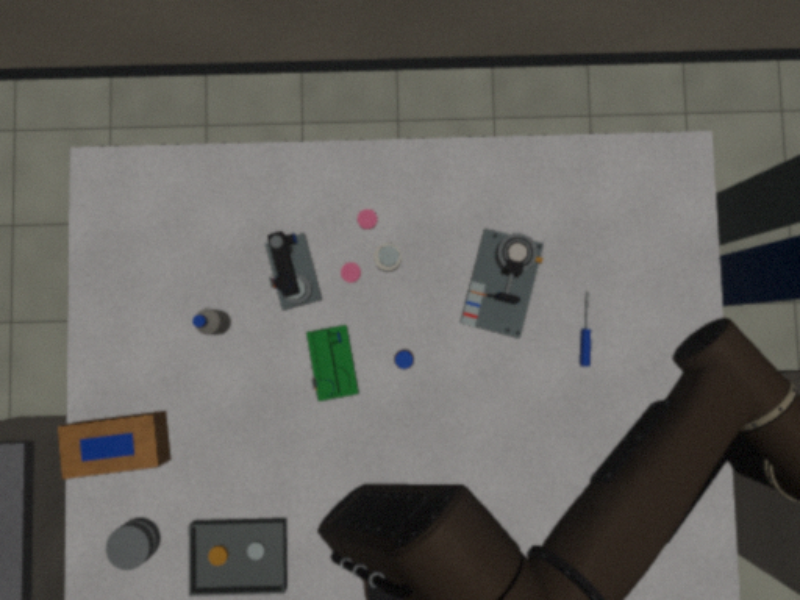

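The grey gauge is at scene (500,265) and top (290,270), with its cap at scene (487,217). The green look-alike is at scene (390,250), so I'll use the grey one. The pink discs at scene (467,331) and (517,374) are decoys. The nest with the real spare disc is at (460,365). The cell's tab is at scene (320,430) and top (508,297), with the scale to its left.

```bash
cat > h.py <<'E'
import numpy as np,cv2
from plant import r
def ray(n,uv,c=None):
    c=c or r.get_calibration(n);K=np.array(c["K"]);E=np.array(c["extrinsics"])
    p=[(uv[0]-K[0,2])/K[0,0],(uv[1]-K[1,2])/K[1,1]]
    if n=="wrist":
        t=np.hypot(*p);d=np.array([p[0]/t*np.sin(t),p[1]/t*np.sin(t),np.cos(t)]) if t>1e-9 else np.array([0,0,1.])
    else:d=np.array([p[0],p[1],1.])
    return E[:3,3],E[:3,:3]@d
def onz(n,uv,z,c=None):
    o,d=ray(n,uv,c);return o+d*(z-o[2])/d[2]
def proj(n,P,c=None):
    c=c or r.get_calibration(n);K=np.array(c["K"]);E=np.array(c["extrinsics"])
    q=E[:3,:3].T@(np.array(P)-E[:3,3])
    if n=="wrist":
        t=np.arctan2(np.hypot(q[0],q[1]),q[2]);a=q[:2]/np.hypot(q[0],q[1])*t
    else:a=q[:2]/q[2]
    return np.array([K[0,0]*a[0]+K[0,2],K[1,1]*a[1]+K[1,2]])
E
python3 - <<'E'
from h import *
print(r.grasp_offset)
k=512/800
print("cap scene",onz("scene",(312,138),.199))
print("anvil top",onz("top",(297*k,288*k),.035),"anvil scene",onz("scene",(480*k,276*k),.04))
for q in((487,229),(543,242),(518,338),(461,322)):print("plate top",onz("top",(q[0]*k,q[1]*k),.012)[:2])
for q in((270,444),(335,398),(425,487),(355,548)):print("plate scene",onz("scene",(q[0]*k,q[1]*k),.012)[:2])
for n in("scene","top"):
    r.capture(n);m=r.cut_out("grip_tab",n)[0]["mask"];v,u=np.nonzero(m);print("tab",onz(n,(u.mean(),v.mean()),.08))
for q in((457,300),(478,257),(545,279),(536,313)):print("gbase scene",onz("scene",(q[0]*k,q[1]*k),.014)[:2])
for q in((283,309),(321,299),(303,233),(266,240)):print("gbase top",onz("top",(q[0]*k,q[1]*k),.014)[:2])
a=cv2.imread("pics/scene0.png")[120:210,280:360];b=cv2.imread("pics/top0.png")[140:210,160:240]
c=cv2.imread("pics/top0.png")[140:220,290:350]
f=lambda x:cv2.resize(x,(390,390),interpolation=cv2.INTER_CUBIC)
cv2.imwrite("pics/c1.png",np.hstack([f(a),f(b)]))
E
```

```text
-0.0188
cap scene [0.60607605 0.23201138 0.199     ]
anvil top [0.60521696 0.23029495 0.035     ] anvil scene [0.60697121 0.22801236 0.04      ]
plate top [ 0.73956458 -0.23075735]
plate top [ 0.70415166 -0.36588822]
plate top [ 0.4727672  -0.29634311]
plate top [ 0.51473262 -0.16031538]
plate scene [ 0.4769974  -0.30050147]
plate scene [ 0.51576942 -0.16672386]
plate scene [ 0.74224632 -0.22649395]
plate scene [ 0.70222246 -0.36509611]
tab [ 0.57249833 -0.2627231   0.08      ]
tab [ 0.57568529 -0.25914836  0.08      ]
gbase scene [0.58844908 0.16329397]
gbase scene [0.56499741 0.30517833]
gbase scene [0.72099614 0.3180792 ]
gbase scene [0.74401539 0.21592865]
gbase top [0.55692645 0.26854101]
gbase top [0.57878572 0.1763849 ]
gbase top [0.74087104 0.2176311 ]
gbase top [0.72599088 0.30791372]
```

View pics/c1.png

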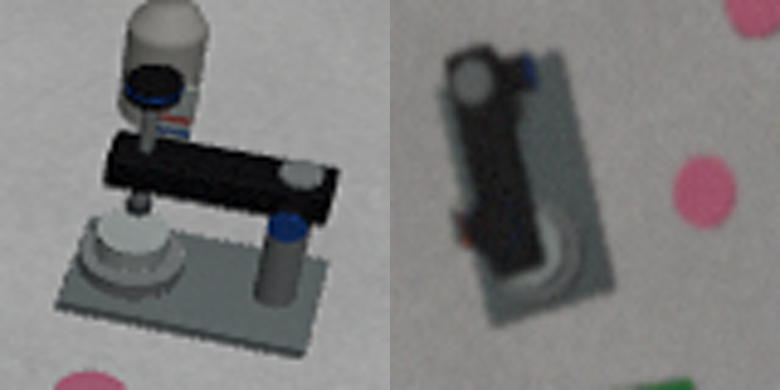

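Both views put the cap at about (0.606, 0.231) with the gauge yawed about 13°. The tab is at about (0.57, -0.262) with the cell yawed about -16.5°. I'll move above the cap with the fingers shut.

>>> {"name": "servo_tool", "arguments": {
  "targets": [
    {"dx": 1.1, "dy": 2.8, "dz": 0.8, "spin": 0.046, "grip": 0},
    {"dx": 2.2, "dy": 5.6, "dz": 1.6, "spin": 0.092, "grip": 0},
    {"dx": 3.3, "dy": 8.4, "dz": 2.4, "spin": 0.138, "grip": 0},
    {"dx": 4.4, "dy": 11.2, "dz": 3.2, "spin": 0.184, "grip": 0},
    {"dx": 5.5, "dy": 14, "dz": 4, "spin": 0.23, "grip": 0},
    {"dx": 6.6, "dy": 16.8, "dz": 4.8, "spin": 0.276, "grip": 0},
    {"dx": 7.7, "dy": 19.6, "dz": 5.6, "spin": 0.322, "grip": 0},
    {"dx": 8.8, "dy": 22.4, "dz": 6, "spin": 0.368, "grip": 0},
    {"dx": 9.9, "dy": 25.2, "dz": 6, "spin": 0.414, "grip": 0},
    {"dx": 11, "dy": 28, "dz": 6, "spin": 0.46, "grip": 0}
  ]
}}

```text
time_s: 1.93
tcp_pos: [0.383, -0.3362, 0.2872]
eef_rot: [-179.9, 0.0, -129.7]
contact_force: [0.8, -0.8, -0.9]
gripper_width: 0.0265
```

>>> {"name": "servo_tool", "arguments": {
  "targets": [
    {"dx": 1.2, "dy": 2.8, "dz": 0, "spin": 0.046, "grip": 0},
    {"dx": 2.4, "dy": 5.6, "dz": 0, "spin": 0.092, "grip": 0},
    {"dx": 3.6, "dy": 8.4, "dz": 0, "spin": 0.138, "grip": 0},
    {"dx": 4.8, "dy": 11.2, "dz": 0, "spin": 0.184, "grip": 0},
    {"dx": 6, "dy": 14, "dz": 0, "spin": 0.23, "grip": 0},
    {"dx": 7.2, "dy": 16.8, "dz": 0, "spin": 0.276, "grip": 0},
    {"dx": 8.4, "dy": 19.6, "dz": 0, "spin": 0.322, "grip": 0},
    {"dx": 9.6, "dy": 22.4, "dz": 0, "spin": 0.368, "grip": 0},
    {"dx": 10.8, "dy": 25.2, "dz": 0, "spin": 0.414, "grip": 0},
    {"dx": 12, "dy": 28, "dz": 0, "spin": 0.46, "grip": 0}
  ]
}}

```text
time_s: 2.77
tcp_pos: [0.503, -0.056, 0.287]
eef_rot: [-180.0, 0.0, -103.3]
contact_force: [0.3, -0.3, 0.2]
gripper_width: 0.0004
```

>>> {"name": "servo_tool", "arguments": {
  "targets": [
    {"dx": 1, "dy": 2.8, "dz": 0, "spin": 0.046, "grip": 0},
    {"dx": 2, "dy": 5.6, "dz": 0, "spin": 0.092, "grip": 0},
    {"dx": 3, "dy": 8.4, "dz": 0, "spin": 0.138, "grip": 0},
    {"dx": 4, "dy": 11.2, "dz": 0, "spin": 0.184, "grip": 0},
    {"dx": 5.2, "dy": 14.1, "dz": 0, "spin": 0.23, "grip": 0},
    {"dx": 6.2, "dy": 17, "dz": 0, "spin": 0.276, "grip": 0},
    {"dx": 7.3, "dy": 20, "dz": 0, "spin": 0.322, "grip": 0},
    {"dx": 8.4, "dy": 23, "dz": 0, "spin": 0.368, "grip": 0},
    {"dx": 9.4, "dy": 26, "dz": 0, "spin": 0.414, "grip": 0},
    {"dx": 10.3, "dy": 28.7, "dz": 0, "spin": 0.46, "grip": 0}
  ]
}}

```text
time_s: 3.6
tcp_pos: [0.606, 0.2314, 0.2865]
eef_rot: [-180.0, 0.0, -77.0]
contact_force: [0.1, -0.2, -0.0]
gripper_width: 0.0003
```

```bash
python3 - <<'E'
from h import *
c=r.get_calibration("wrist");im=r.capture("wrist");s=r.get_state()
print(s["tcp_pos"],s["eef_rot"],np.round(c["K"],1).tolist(),np.round(c["extrinsics"],3).tolist())
for t in("cap_top","gauge"):
    for d in r.cut_out(t,"wrist")[:3]:
        e=d["extent"];print(t,round(d["p"],2),e,onz("wrist",((e[0]+e[2])/2,(e[1]+e[3])/2),.195,c))
print("pred",proj("wrist",(.606,.231,.199),c),"tcp",proj("wrist",s["tcp_pos"],c))
cv2.imwrite("pics/w1.png",cv2.resize(im,(800,600)))
E
```

```text
[0.60732089 0.2351924  0.28537625] [-1.79989593e+02  5.90518204e-03 -7.66557539e+01] [[297.3, 0.0, 254.6], [0.0, 297.3, 196.2], [0.0, 0.0, 1.0]] [[-0.974, -0.218, -0.059, 0.62], [-0.226, 0.941, 0.254, 0.164], [0.001, 0.261, -0.965, 0.446], [0.0, 0.0, 0.0, 1.0]]
cap_top 0.89 [460.2, 151.4, 497.4, 190.0] [0.37942669 0.14899699 0.195     ]
cap_top 0.71 [236.9, 178.1, 277.6, 223.2] [0.60153405 0.2333936  0.195     ]
gauge 0.8 [150.1, 131.9, 284.0, 225.3] [0.63989299 0.22196451 0.195     ]
gauge 0.7 [326.8, 104.1, 490.3, 191.0] [0.47653912 0.15242281 0.195     ]
pred [252.87398955 198.19606068] tcp [248.35159851 243.60481352]
```

View pics/w1.png

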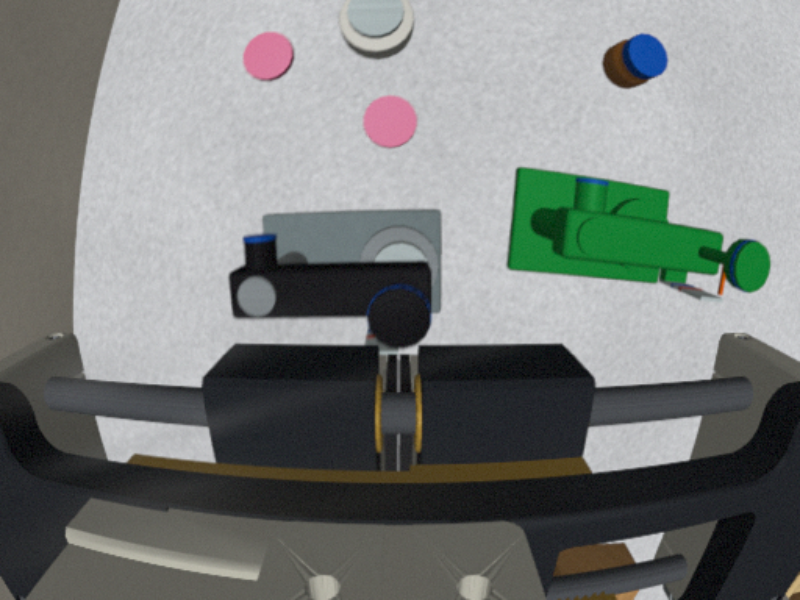

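The wrist view shows the black cap with the blue ring at (399,316), about 3 mm from the prediction, and the green look-alike far off at (745,265). I'll descend to just above the cap.

>>> {"name": "servo_tool", "arguments": {
  "targets": [
    {"dx": -0.1, "dz": -1.2},
    {"dx": -0.2, "dz": -2.4},
    {"dx": -0.2, "dz": -3.6},
    {"dx": -0.2, "dz": -4.8},
    {"dx": -0.2, "dz": -6},
    {"dx": -0.2, "dz": -7},
    {"dx": -0.2, "dz": -7.6},
    {"dx": -0.2, "dz": -7.6},
    {"dx": -0.2, "dz": -7.6},
    {"dx": -0.2, "dz": -7.6}
  ]
}}

```text
validation failed for argument at $.ta...
```

```bash
python3 - <<'E'
from h import *
s=r.get_state();print(s["time_s"],s["tcp_pos"],s["contact_force"],s["qd"])
E
```

```text
3.75 [0.60574506 0.23133695 0.28542569] [-0.18303448 -1.18889978 -0.37331571] [-1.60481578 -1.94699941 -1.65598238  0.14300427 -0.27229432 -0.43398901]
```

>>> {"name": "servo_tool", "arguments": {
  "targets": [
    {"dx": -0.1, "dy": 0.1, "dz": -1.2, "spin": 0, "grip": 0},
    {"dx": -0.2, "dy": 0.2, "dz": -2.4, "spin": 0, "grip": 0},
    {"dx": -0.2, "dy": 0.2, "dz": -3.6, "spin": 0, "grip": 0},
    {"dx": -0.2, "dy": 0.2, "dz": -4.8, "spin": 0, "grip": 0},
    {"dx": -0.2, "dy": 0.2, "dz": -6, "spin": 0, "grip": 0},
    {"dx": -0.2, "dy": 0.2, "dz": -7, "spin": 0, "grip": 0},
    {"dx": -0.2, "dy": 0.2, "dz": -7.6, "spin": 0, "grip": 0},
    {"dx": -0.2, "dy": 0.2, "dz": -7.6, "spin": 0, "grip": 0},
    {"dx": -0.2, "dy": 0.2, "dz": -7.6, "spin": 0, "grip": 0},
    {"dx": -0.2, "dy": 0.2, "dz": -7.6, "spin": 0, "grip": 0}
  ]
}}

```text
time_s: 4.58
tcp_pos: [0.604, 0.2317, 0.2112]
eef_rot: [-179.9, 0.0, -77.1]
contact_force: [-0.2, -0.3, 1.2]
gripper_width: 0.0004
```

>>> {"name": "servo_tool", "arguments": {
  "targets": [
    {"dx": 0, "dy": 0.1, "dz": -0.4, "spin": 0, "grip": 0},
    {"dx": 0, "dy": 0.1, "dz": -0.8, "spin": 0, "grip": 0},
    {"dx": 0, "dy": 0.1, "dz": -1.2, "spin": 0, "grip": 0},
    {"dx": 0, "dy": 0.1, "dz": -1.6, "spin": 0, "grip": 0},
    {"dx": 0, "dy": 0.1, "dz": -2, "spin": 0, "grip": 0},
    {"dx": 0, "dy": 0.1, "dz": -2.4, "spin": 0, "grip": 0},
    {"dx": 0, "dy": 0.1, "dz": -2.8, "spin": 0, "grip": 0},
    {"dx": 0, "dy": 0.1, "dz": -3.2, "spin": 0, "grip": 0},
    {"dx": 0, "dy": 0.1, "dz": -3.2, "spin": 0, "grip": 0},
    {"dx": 0, "dy": 0.1, "dz": -3.2, "spin": 0, "grip": 0}
  ]
}}

```text
time_s: 5.42
tcp_pos: [0.6037, 0.2326, 0.1785]
eef_rot: [-180.0, -0.0, -77.1]
contact_force: [-0.8, 1.2, 2.9]
gripper_width: 0.0007
```

>>> {"name": "servo_tool", "arguments": {
  "targets": [
    {"dx": 0, "dy": 0, "dz": -0.1, "spin": 0, "grip": 0},
    {"dx": 0, "dy": 0, "dz": -0.2, "spin": 0, "grip": 0},
    {"dx": 0, "dy": 0, "dz": -0.3, "spin": 0, "grip": 0},
    {"dx": 0, "dy": 0, "dz": -0.4, "spin": 0, "grip": 0},
    {"dx": 0, "dy": 0, "dz": -0.5, "spin": 0, "grip": 0},
    {"dx": 0, "dy": 0, "dz": -0.5, "spin": 0, "grip": 0},
    {"dx": 0, "dy": 0, "dz": -0.5, "spin": 0, "grip": 0},
    {"dx": 0, "dy": 0, "dz": -0.5, "spin": 0, "grip": 0},
    {"dx": 0, "dy": 0, "dz": -0.5, "spin": 0, "grip": 0},
    {"dx": 0, "dy": 0, "dz": -0.5, "spin": 0, "grip": 0}
  ]
}}

```text
time_s: 6.25
tcp_pos: [0.6038, 0.2326, 0.1744]
eef_rot: [-180.0, 0.0, -77.1]
contact_force: [-2.1, 1.6, 8.6]
gripper_width: 0.0001
```

>>> {"name": "servo_tool", "arguments": {
  "targets": [
    {"dx": 0, "dy": 0, "dz": -0.1, "spin": 0, "grip": 0},
    {"dx": 0, "dy": 0, "dz": -0.2, "spin": 0, "grip": 0},
    {"dx": 0, "dy": 0, "dz": -0.2, "spin": 0, "grip": 0},
    {"dx": 0, "dy": 0, "dz": -0.2, "spin": 0, "grip": 0},
    {"dx": 0, "dy": 0, "dz": -0.2, "spin": 0, "grip": 0},
    {"dx": 0, "dy": 0, "dz": -0.2, "spin": 0, "grip": 0},
    {"dx": 0, "dy": 0, "dz": -0.2, "spin": 0, "grip": 0},
    {"dx": 0, "dy": 0, "dz": -0.2, "spin": 0, "grip": 0},
    {"dx": 0, "dy": 0, "dz": -0.2, "spin": 0, "grip": 0},
    {"dx": 0, "dy": 0, "dz": -0.2, "spin": 0, "grip": 0}
  ]
}}

```text
time_s: 7.08
tcp_pos: [0.6038, 0.2326, 0.1726]
eef_rot: [-179.9, 0.0, -77.1]
contact_force: [-2.3, 1.2, 8.8]
gripper_width: 0.0005
```

```bash
python3 - <<'E'
from h import *
im=r.capture("scene");s=r.get_state();print(s["tcp_pos"],s["contact_force"])
f=lambda x:cv2.resize(x,(780,590),interpolation=cv2.INTER_CUBIC)
cv2.imwrite("pics/p1.png",f(im[125:200,280:380]))
E
```

```text
[0.60379668 0.23262683 0.17258617] [-2.84334036  0.84298036  7.72938162]
```

View pics/p1.png

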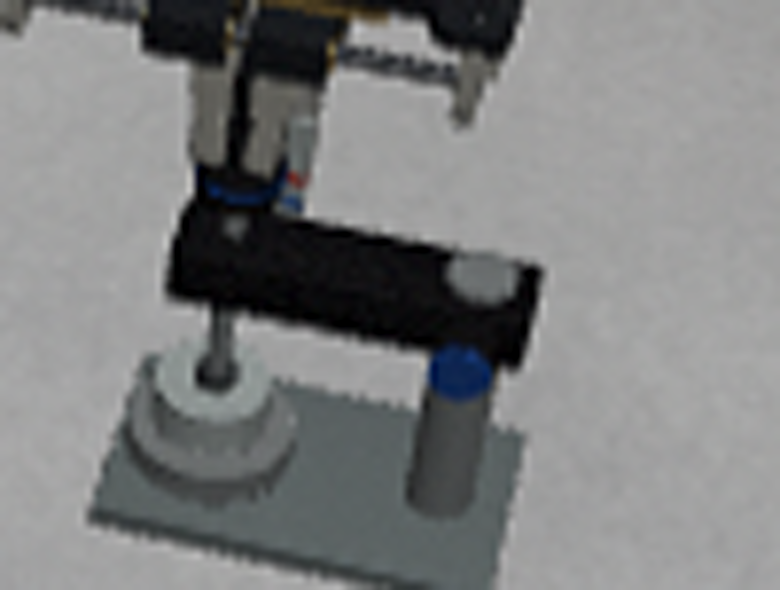

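The foot is on the disc. Cap travel is 26.4 mm (23 mm plus about 3.4 mm sink) at about 8 N, and the disc looks tall, so it is thick and the target is the red line. I'll press 1 mm more and then rise.

>>> {"name": "servo_tool", "arguments": {
  "targets": [
    {"dx": 0, "dy": 0, "dz": -0.1, "spin": 0, "grip": 0},
    {"dx": 0, "dy": 0, "dz": -0.1, "spin": 0, "grip": 0},
    {"dx": 0, "dy": 0, "dz": -0.1, "spin": 0, "grip": 0},
    {"dx": 0, "dy": 0, "dz": 0.5, "spin": 0, "grip": 0},
    {"dx": 0, "dy": 0, "dz": 1.5, "spin": 0, "grip": 0},
    {"dx": 0, "dy": 0, "dz": 3, "spin": 0, "grip": 0},
    {"dx": 0, "dy": 0, "dz": 5, "spin": 0, "grip": 0},
    {"dx": 0, "dy": 0, "dz": 7, "spin": 0, "grip": 0},
    {"dx": 0, "dy": 0, "dz": 9, "spin": 0, "grip": 0},
    {"dx": 0, "dy": 0, "dz": 10.5, "spin": 0, "grip": 0}
  ]
}}

```text
time_s: 7.97
tcp_pos: [0.6036, 0.2322, 0.2782]
eef_rot: [-180.0, -0.0, -77.1]
contact_force: [0.5, 1.2, 0.3]
gripper_width: 0.0004
```

>>> {"name": "servo_tool", "arguments": {
  "targets": [
    {"dx": -0.2, "dy": -2, "dz": 0.5, "spin": -0.04, "grip": 0},
    {"dx": -0.4, "dy": -4.5, "dz": 0.5, "spin": -0.08, "grip": 20},
    {"dx": -0.6, "dy": -7.5, "dz": 0.5, "spin": -0.12, "grip": 50},
    {"dx": -0.8, "dy": -10.5, "dz": 0.5, "spin": -0.16, "grip": 70},
    {"dx": -1, "dy": -13.5, "dz": 0.5, "spin": -0.2, "grip": 70},
    {"dx": -1.2, "dy": -16.5, "dz": 0.5, "spin": -0.24, "grip": 70},
    {"dx": -1.4, "dy": -19.5, "dz": 0.5, "spin": -0.28, "grip": 70},
    {"dx": -1.6, "dy": -22.5, "dz": 0.5, "spin": -0.32, "grip": 70},
    {"dx": -1.8, "dy": -25.5, "dz": 0.5, "spin": -0.36, "grip": 70},
    {"dx": -2, "dy": -28.5, "dz": 0.5, "spin": -0.4, "grip": 70}
  ]
}}

```text
time_s: 8.8
tcp_pos: [0.5825, -0.0544, 0.2812]
eef_rot: [179.9, -0.0, -100.2]
contact_force: [0.8, 0.2, 0.2]
gripper_width: 0.055
```

>>> {"name": "servo_tool", "arguments": {
  "targets": [
    {"dx": -0.2, "dy": -3, "dz": -0.3, "spin": -0.03, "grip": 70},
    {"dx": -0.4, "dy": -6, "dz": -0.6, "spin": -0.06, "grip": 70},
    {"dx": -0.6, "dy": -9, "dz": -1, "spin": -0.09, "grip": 70},
    {"dx": -0.8, "dy": -12, "dz": -2, "spin": -0.115, "grip": 70},
    {"dx": -1, "dy": -15, "dz": -3, "spin": -0.115, "grip": 70},
    {"dx": -1.2, "dy": -18, "dz": -4, "spin": -0.115, "grip": 70},
    {"dx": -1.3, "dy": -20, "dz": -5, "spin": -0.115, "grip": 70},
    {"dx": -1.4, "dy": -20.9, "dz": -6, "spin": -0.115, "grip": 70},
    {"dx": -1.4, "dy": -20.9, "dz": -7, "spin": -0.115, "grip": 70},
    {"dx": -1.4, "dy": -20.9, "dz": -7, "spin": -0.115, "grip": 70}
  ]
}}

```text
time_s: 9.63
tcp_pos: [0.5678, -0.2614, 0.2087]
eef_rot: [179.7, 0.0, -106.7]
contact_force: [0.4, -0.6, -0.4]
gripper_width: 0.0608
```

```bash
python3 - <<'E'
from h import *
c=r.get_calibration("wrist");im=r.capture("wrist");s=r.get_state()
print(s["tcp_pos"],s["eef_rot"],s["contact_force"])
for t in("grip_tab",):
    for d in r.cut_out(t,"wrist")[:3]:
        e=d["extent"];print(t,round(d["p"],2),e,onz("wrist",((e[0]+e[2])/2,(e[1]+e[3])/2),.115,c))
print("tcp",proj("wrist",s["tcp_pos"],c),"pred",proj("wrist",(.57,-.262,.115),c))
cv2.imwrite("pics/w2.png",cv2.resize(im,(800,600)))
im=r.capture("scene");cv2.imwrite("pics/sc2.png",im)
E
```

```text
[ 0.56852856 -0.26102358  0.21011895] [ 1.79828405e+02 -2.99710498e-03 -1.06661201e+02] [ 1.10758758 -0.46268864  1.06245914]
grip_tab 0.62 [200.9, 161.3, 263.6, 223.7] [ 0.58289856 -0.27088321  0.115     ]
tcp [250.15148087 242.30734134] pred [249.23272605 197.74477082]
```

View pics/w2.png

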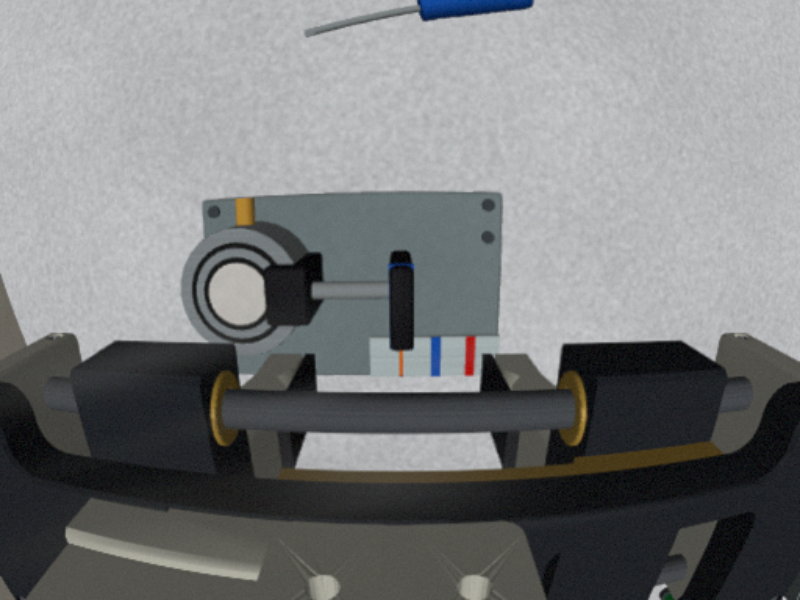

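The wrist view shows the tab top at (401,303), between the fingers (inner edges 315 and 482, middle about 399) and aligned with them. The scale lies at the lower right, blue at (436,356) and red at (470,356). I'll descend to straddle the tab and then close.

>>> {"name": "servo_tool", "arguments": {
  "targets": [
    {"dx": 0, "dy": 0, "dz": -1.5, "spin": 0, "grip": 60},
    {"dx": 0, "dy": -0.1, "dz": -3, "spin": 0, "grip": 60},
    {"dx": 0, "dy": -0.2, "dz": -4.5, "spin": 0, "grip": 60},
    {"dx": 0, "dy": -0.2, "dz": -6, "spin": 0, "grip": 60},
    {"dx": 0, "dy": -0.2, "dz": -7.5, "spin": 0, "grip": 60},
    {"dx": 0, "dy": -0.2, "dz": -9, "spin": 0, "grip": 60},
    {"dx": 0, "dy": -0.2, "dz": -10.5, "spin": 0, "grip": 60},
    {"dx": 0, "dy": -0.2, "dz": -11.8, "spin": 0, "grip": 60},
    {"dx": 0, "dy": -0.2, "dz": -12.8, "spin": 0, "grip": 60},
    {"dx": 0, "dy": -0.2, "dz": -12.8, "spin": 0, "grip": 60}
  ]
}}

```text
time_s: 10.62
tcp_pos: [0.569, -0.2624, 0.0821]
eef_rot: [179.9, 0.0, -106.6]
contact_force: [0.5, -0.3, -1.0]
gripper_width: 0.0521
```

>>> {"name": "servo_tool", "arguments": {
  "targets": [
    {"dx": 0, "dy": 0, "dz": 0, "spin": 0, "grip": 40},
    {"dx": 0, "dy": 0, "dz": 0, "spin": 0, "grip": 30},
    {"dx": 0, "dy": 0, "dz": 0, "spin": 0, "grip": 20},
    {"dx": 0, "dy": 0, "dz": 0, "spin": 0, "grip": 10},
    {"dx": 0, "dy": 0, "dz": 0, "spin": 0, "grip": 0},
    {"dx": 0, "dy": 0, "dz": 0, "spin": 0, "grip": 0},
    {"dx": 0, "dy": 0, "dz": 0, "spin": 0, "grip": 0},
    {"dx": 0, "dy": 0, "dz": 0, "spin": 0, "grip": 0},
    {"dx": 0, "dy": 0, "dz": 0, "spin": 0, "grip": 0},
    {"dx": 0, "dy": 0, "dz": 0, "spin": 0, "grip": 0}
  ],
  "squeeze": 30
}}

```text
time_s: 11.45
tcp_pos: [0.5653, -0.2626, 0.0834]
eef_rot: [179.6, -0.0, -106.6]
contact_force: [-14.1, 7.3, 9.5]
gripper_width: 0.0137
```

```bash
python3 - <<'E'
from h import *
c=r.get_calibration("wrist");im=r.capture("wrist");s=r.get_state()
print(s["tcp_pos"],s["eef_rot"],s["contact_force"],s["gripper_width"])
cv2.imwrite("pics/w3.png",im)
b=r.capture("scene")
cv2.imwrite("pics/g3.png",np.hstack([cv2.resize(im[100:280,150:390],(480,360)),cv2.resize(b[240:330,180:260],(320,360),interpolation=cv2.INTER_CUBIC)]))
E
```

```text
[ 0.56527203 -0.26257814  0.08334547] [ 1.79562732e+02 -1.37977735e-02 -1.06654295e+02] [-13.18991565   6.78611808  10.19859543] 0.014025167812298983
```

View pics/g3.png

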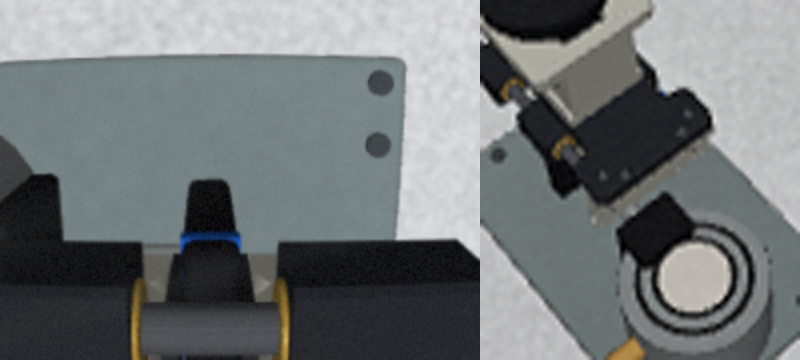

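The tab is gripped at 14 mm, with the slide at its inner stop. TCP zero is (0.5653, -0.2626). The red target is 56 mm along (-0.958, 0.287), so TCP about (0.5116, -0.2466).

>>> {"name": "servo_tool", "arguments": {
  "targets": [
    {"dx": -0.7, "dy": 0.2, "dz": 0, "spin": 0, "grip": 0},
    {"dx": -1.4, "dy": 0.4, "dz": 0, "spin": 0, "grip": 0},
    {"dx": -2.1, "dy": 0.6, "dz": 0, "spin": 0, "grip": 0},
    {"dx": -2.8, "dy": 0.8, "dz": 0, "spin": 0, "grip": 0},
    {"dx": -3.5, "dy": 1, "dz": 0, "spin": 0, "grip": 0},
    {"dx": -4.2, "dy": 1.2, "dz": 0, "spin": 0, "grip": 0},
    {"dx": -4.9, "dy": 1.4, "dz": 0, "spin": 0, "grip": 0},
    {"dx": -5.4, "dy": 1.55, "dz": 0, "spin": 0, "grip": 0},
    {"dx": -5.8, "dy": 1.7, "dz": 0, "spin": 0, "grip": 0},
    {"dx": -5.8, "dy": 1.7, "dz": 0, "spin": 0, "grip": 0}
  ],
  "squeeze": 40
}}

```text
time_s: 12.38
tcp_pos: [0.5127, -0.2472, 0.0835]
eef_rot: [-179.8, -0.0, -106.6]
contact_force: [8.1, -8.5, -11.7]
gripper_width: 0.0138
```

```bash
python3 - <<'E'
from h import *
im=r.capture("scene");c=r.capture("wrist");t=r.capture("top");s=r.get_state()
print(s["tcp_pos"],s["eef_rot"],s["contact_force"],s["gripper_width"])
print((s["tcp_pos"]-np.array([.5653,-.2626,0]))[:2]@[-.958,.287])
f=lambda x,w:cv2.resize(x,(w,400),interpolation=cv2.INTER_CUBIC)
cv2.imwrite("pics/g4.png",np.hstack([f(im[235:315,170:250],400),f(t[165:215,285:335],400)]))
cv2.imwrite("pics/w4.png",c)
E
```

```text
[ 0.51330783 -0.24739518  0.08347118] [-1.79783374e+02 -2.71616506e-02 -1.06585856e+02] [  7.80546676  -7.06752721 -11.54253058] 0.013706400309383032
0.054172282589074354
```

View pics/g4.png

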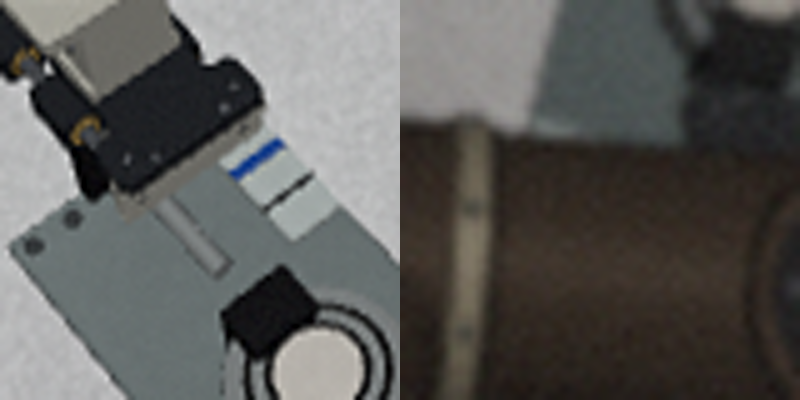

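>>> {"name": "servo_tool", "arguments": {
  "targets": [
    {"dx": -0.1, "dy": 0.03, "dz": 0, "spin": 0, "grip": 0},
    {"dx": -0.2, "dy": 0.06, "dz": 0, "spin": 0, "grip": 0},
    {"dx": -0.2, "dy": 0.06, "dz": 0, "spin": 0, "grip": 0},
    {"dx": -0.2, "dy": 0.06, "dz": 0, "spin": 0, "grip": 0},
    {"dx": -0.2, "dy": 0.06, "dz": 0, "spin": 0, "grip": 0},
    {"dx": -0.2, "dy": 0.06, "dz": 0, "spin": 0, "grip": 0},
    {"dx": -0.2, "dy": 0.06, "dz": 0, "spin": 0, "grip": 0},
    {"dx": -0.2, "dy": 0.06, "dz": 0, "spin": 0, "grip": 0},
    {"dx": -0.2, "dy": 0.06, "dz": 0, "spin": 0, "grip": 0},
    {"dx": -0.2, "dy": 0.06, "dz": 0, "spin": 0, "grip": 0}
  ]
}}

```text
time_s: 13.37
tcp_pos: [0.5115, -0.2469, 0.0834]
eef_rot: [-179.8, -0.0, -106.6]
contact_force: [7.7, -8.2, -11.3]
gripper_width: 0.0142
```

```bash
python3 - <<'E'
from h import *
c=r.capture("wrist");im=r.capture("scene");s=r.get_state()
print(s["time_s"],s["tcp_pos"],s["contact_force"],s["gripper_width"])
print((s["tcp_pos"]-np.array([.5653,-.2626,0]))[:2]@[-.958,.287])
f=lambda x,w,h:cv2.resize(x,(w,h),interpolation=cv2.INTER_CUBIC)
cv2.imwrite("pics/g5.png",np.hstack([f(c,500,375),f(im[120:195,290:350],300,375)]))
# guide/tab columns in wrist
d=r.cut_out("cell","scene");
E
```

```text
13.4667 [ 0.51151335 -0.2468774   0.08345562] [  8.23719347  -8.08605157 -11.75116267] 0.013749181008132834
0.05604000174593244
```

View pics/g5.png

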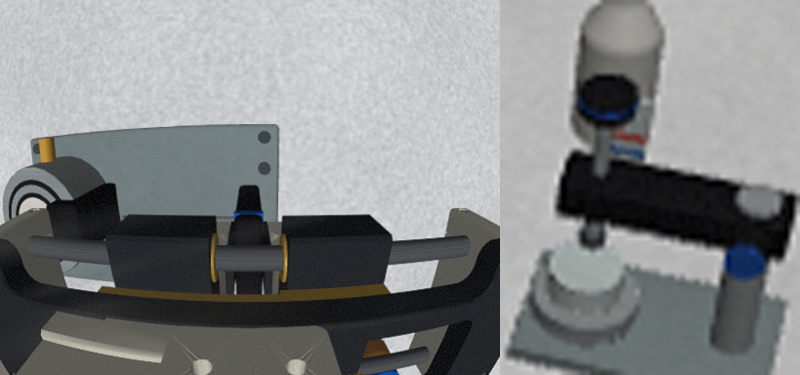

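The gauge has risen (cap up again, foot off the disc). The gripper hides the pointer, so I'll cross-check the travel against the scale lines seen in the scene view, blue at crop (258,158) and zero at (291,193).

```bash
python3 - <<'E'
from h import *
b=onz("scene",(170+257/5,235+157/5),.017);z=onz("scene",(170+291/5,235+193/5),.017)
u=np.array([-.958,.287]);print("blue-zero",(b-z)[:2]@u)
s=r.get_state();print("tcp-zero",(s["tcp_pos"]-z)[:2]@u,"tcp-blue",(s["tcp_pos"]-b)[:2]@u)
b=cv2.imread("pics/w2.png")
# wrist view before the grip: line columns at z=.017
E
```

```text
blue-zero 0.030302592061373854
tcp-zero 0.05802593241966257 tcp-blue 0.027723340358288717
```

```bash
python3 - <<'E'
from plant import r
s=r.get_state();print(s["tcp_pos"],s["gripper_width"],s["qd"].round(2) if hasattr(s["qd"],"round") else s["qd"])
print(r.close_job())
E
```

```text
[ 0.5115143  -0.24687133  0.08347664] 0.014017193580183121 [ 0.    0.09 -0.03  0.06  0.12 -0.04]
the job is handed in; nothing more can be done
None
```

The job is done and handed in at about 13.5 s: the disc under the gauge is the thick one, and the gripper is holding the purge slide at the red line.

- **Disc:** I pressed the grey gauge's cap gently, at about 8–9 N. The foot came to rest after about 23 mm, with 3–4 mm of cap sink on top. A later picture shows the gauge back up at rest.
- **Slide:** I gripped the tab at 14 mm opening with a 40 N squeeze and pulled the slide out. The arm was still when I handed in.
- **Checks on the red line:** The measured tool travel from fully in is 56.0 mm, which is the middle of the red line. A check against the scale lines in the scene picture gave 55.7 mm from the blue line and 58.0 mm from the zero line. Those two differ by about 2 mm, but both fall within the 8 mm wide red line.
- **Not seen directly:** The gripper hid the orange pointer, so I could not see it standing on the red line.
- **Other objects:** I did not touch the discs, jar, bottle or screwdriver, though I took no final picture of all of them.

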